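# Pry open a data logger's battery cover and fit a new cell

## Task

The data logger needs its new battery: with the blade of the spatula in the notch, lever up the snapped-down battery cover and swing it right back, then put the spatula back in its rest. Then lay the standing cell down gently in the cradle of the battery well, its plus end at the red contact, and leave the cover open. Keep your fingers off the cover while it is shut, and do not disturb the flask or the jar.

Things in the scene. Friction and masses are not known exactly. Their poses are not given: they have to be found in the camera images.
- logger: Light grey data logger, 224 x 110 x 56 mm, fixed. Origin: centre of its underside; housing spans x -114 to +110 mm. x points from the battery end (notch) to the display end, y to the left of that, z up. Flat deck at z 56. Under the cover an open battery well: x -98 to -6, y -35 to +35, floor z 38. Past the hinge a dark display stands 14 mm above the deck.
- pry_notch (a point): Middle of the pry notch in the logger's 16 mm thick end wall, axes as the logger's. Notch 22 mm wide (y), 7 mm high, right through the wall in x into the well (8 mm either side of this point). The cover's lip overhangs the inner 8 mm of it, lip underside 3.5 mm above this point, notch floor 3.5 mm below. An orange diamond on the cover marks it.
- cover_hinge (a point): Middle of the cover's hinge line, which runs along the logger's y at x +2, z 58 mm of the logger; axes as the logger's. The cover's underside plane lies 2 mm below this line when shut.
- cover_lip (a point): Middle of the lower edge of the cover's free lip, 108 mm from the hinge line, on the cover: it moves with it. x points from the lip to the hinge, z out of the cover's top.
- cover (a joint): Dark battery cover, plate 108 x 94 x 4 mm with a hollow dome 27 to 81 mm from the hinge, 24 mm above the plate. 0 = shut, 1.95 rad = stop, 22 degrees past upright. Lip flat below but for two catch beads 9 mm deep, 96 mm from the hinge, 12 mm and more off the middle. Sprung catch: about 4 N up at the lip frees it, within 0.1 rad; then a stiff hinge (1 N at the lip) holds it anywhere.
- cell: D-size battery, green with a white band near the plus end, 33 mm across, 60 mm long plus a steel plus nub 1.5 mm high; 60 to 130 g. Origin: centre of the minus end; z runs along the cell to the plus end. It stands loose and upright on the bench, plus up.
- cell_mid (a point): Middle of the cell on its axis, 30 mm from the minus end.
- cell_plus (a point): Tip of the cell's plus nub, 61.5 mm from the minus end.
- cell_seat (a point): Where the cell's middle lies when it rests in the cradle (two black ribs with V notches, 38 mm apart): 58 mm above the bench, 2 mm above the deck. Axes as the logger's; the cell lies along y, plus towards +y, where the red contact plate is (a red flash on the deck beside it). The well is 70 mm long, its ends rigid; 29 mm free either side of the cell for fingers, 20 mm below its axis.
- spatula: Flat-bladed lab spatula, 148 mm long, 70 to 120 g, loose. Blue handle 92 long, 14 wide, 16 mm high, then a steel blade 12 mm wide, 2 mm thick; a 60 N grip holds it well. Origin: middle of the handle; x points along the handle to the blade, z up; the blade lies in the handle's mid-plane, free from x 56 to 102 mm.
- spatula_tip (a point): Middle of the blade's front edge, 102 mm from the spatula's origin.
- rest: Steel spatula rest, fixed: base 96 x 56 x 6 mm, two 5 mm thick notched uprights 76 mm apart along x, 51 mm high. Origin: centre of its underside; x along the spatula. Notches 20 mm wide with flared mouths, bottoms 30 mm above the bench: the handle lies in both, its middle 38 mm above the bench and over this origin.
- flask: Glass conical flask with a white stopper, 82 mm across, 154 mm tall, loose bystander. Origin: centre of its underside.
- jar: Glass jar with a brass lid, 72 mm across, 84 mm tall, loose bystander. Origin: centre of its underside.
Things that resemble listed ones, but are neither listed nor needed, are in the scene too. Of the things that look like the spatula, the larger one is meant. Several things look just like the cell: the one meant starts nearest to the robot's base.

How it is judged:
By the outcome, as a careful person would: the job done as asked, in the order asked, and still so for the second after the job is handed in, with the robot touching nothing.
It also fails if it takes over 66 s, if anything falls off the work surface, if the arm or the gripper's body presses on something with over 40 N, if the wrist force passes 120 N, or if a joint passes its speed limit or range.

## Robot

A 6-joint arm with a two-finger parallel gripper is mounted at the origin on the work surface. World frame = base frame: x ahead of the robot, y to its left, z up, the work surface at z = 0. Lengths are in m, angles in rad, forces in N, time in s.
With the tool pointing down it reaches from about 0.425 to 0.95 m from the base axis. Payload 3.5 kg.
Tool frame: the origin (TCP) lies at the very end of the fingers, on their centre line; the grasp point (between the pads) lies 19 mm behind it (ctrl.pinch_z is the distance from the TCP to the grasp point, in m); z points along the fingers, y is the line along which they close (so a half turn about z gives the same grasp; the last joint's range is limited). The gripper opens to 85 mm and grips with 20 to 120 N. Pads are 22 mm wide; open, the fingers measure 114 mm over their backs; the gripper's body (76 mm by 85 mm) begins 54 mm behind the grasp point. The pads swing forward as they close: fully open they stand 13 mm farther back than shut.
Start: joints at [0.988, 0.286, 1.577, -0, 1.279, -0.15], TCP at [0.283, 0.613, 0.231] pointing down, gripper open.
Joint ranges: [-2.77, 2.77], [-0.9, 2.22], [0.21, 2.48], [-1.53, 4.67], [0.24, 2.81], [-2.84, 2.84]. Speed limits (rad/s): [2.79, 2.79, 3.14, 3.14, 3.14, 3.14].

## Interface

Orientations are given as a unit quaternion [x, y, z, w].
In Python, from plant import ctrl gives the robot as it stands. The module is installed in compiled form; this text tells all that it offers.
- The arm moves only by the shell command python3 -m crank 'ROWS' [OPENING] [FORCE]. ROWS is JSON, a list of rows, each a list of 6 numbers: the shift along the tool's x, y, z in cm, then the turn, a rotation vector about the tool's x, y, z in rad. In form: [[tx, ty, tz, rx, ry, rz], ...]. A call has 1 to 10 rows; each row is the pose to reach, as a shift and turn from the pose commanded when the call began, along the tool's axes at that moment; what a row does not reach only later rows make up. A row lasts 1/10 s, in which the tool goes at most 50 mm and 8.59 degrees, less where a joint would pass 70% of its speed; a pose out of reach is approached as far as the arm can. A call with a gripper value outside its range is refused whole. OPENING is the opening, from 0 (shut) to 1 (fully open), set as the call begins (- or left out, the last holds). The fingers move at their own pace and stop on an object; FORCE is the grip in N (left out, the last holds). Time passes only in rows, so rows that repeat a pose let the fingers close. It gives the time, the measured TCP pose, the force, the opening and the grip force at its end, in the units of the state.
- ctrl.get_state(): the state, without advancing time (a new reading comes with each control period).
- ctrl.read_camera(name): name is "side" or "top"; returns (picture, depth): 384x512x3 uint8, blue, green, red; 384x512 float32, m along the optical axis (not along the pixel's ray), 0 where there is no reading.
- ctrl.camera_info(name): a dict with "K" (3x3 intrinsics, pixels), "origin" and "orientation" of the camera in the world. Camera axes: x right, y down, z forward; pixel columns grow to the right and rows downward; lengths in m; the calibration is good to about 2 mm. A picture is of the moment at which its call begins. camera_info takes no time and is no camera call.
- ctrl.sign_off(): hands the job in; it is judged then, once.
The state is a dict: "time": time; "qpos": joint angles; "dq": joint speeds; "joint_efforts": joint torques, N m; "eef_pos": TCP position; "tcp_rot": TCP orientation; "contact_force": force on the tool from outside, world axes, zero at the start; "wrist_torque": the same for the moment, N m; "opening": opening from 0.0 (shut) to 1.0 (fully open); "finger_force": force on a finger pad.
Only numpy, scipy, OpenCV 4.12 (cv2) and the standard library are available. Lean on these libraries where they do the work, as an engineer would, in place of code of your own. Each camera call takes 0.05 s, during which the arm holds its last target. There are 200 camera calls.

## Working session

There is one attempt and no reset: what is moved stays moved. The work goes in short steps, Python scripts to look and compute and a shell command to move; the robot and the scene stay as the last step left them, time stands still between calls to the robot, and variables do not carry over. Pictures are saved under pics/ and viewed, at most 10 in all, crops included, and the job is handed in when it is done.

```bash
mkdir -p pics; cat > h.py <<'E'
import numpy as np, cv2
from scipy.spatial.transform import Rotation as R
from plant import ctrl
def cam(n):
    i=ctrl.camera_info(n); K=np.array(i["K"]); o=np.array(i["origin"]); q=np.array(i["orientation"])
    Rm=R.from_quat(q).as_matrix() if q.size==4 else q.reshape(3,3)
    return K,o,Rm
def ray(n,u,v):
    K,o,Rm=cam(n); return o, Rm@np.linalg.inv(K)@np.array([u,v,1.0])
def onz(n,u,v,z):
    o,d=ray(n,u,v); return o+d*(z-o[2])/d[2]
def cloud(n,dep):
    K,o,Rm=cam(n); v,u=np.mgrid[:dep.shape[0],:dep.shape[1]]
    p=np.stack([(u-K[0,2])/K[0,0]*dep,(v-K[1,2])/K[1,1]*dep,dep],-1)
    return p@Rm.T+o
def proj(n,p):
    K,o,Rm=cam(n); c=K@(Rm.T@(np.array(p)-o)); return c[:2]/c[2]
E
python3 - <<'E'
from h import *
for n in("top","side"):
    im,d=ctrl.read_camera(n); cv2.imwrite(f"pics/{n}0.png",im); np.save(f"{n}0.npy",d)
    K,o,Rm=cam(n); print(n,K.tolist(),o,Rm.tolist())
print(ctrl.get_state(), ctrl.pinch_z)
E
```

```text
top [[354.4887439444309, 0.0, 252.70690515406844], [0.0, 354.4887439444309, 191.22667169122658], [0.0, 0.0, 1.0]] [0.36786386 0.00170441 1.0290827 ] [[-0.04587222635960065, -0.9687868304641305, 0.24361407177763278], [-0.998934592163915, 0.043255837506623866, -0.016081452046172673], [0.0050417682539322245, -0.2440922154450334, -0.969738918952936]]
side [[382.83199526075424, 0.0, 265.44784833308347], [0.0, 382.83199526075424, 193.63489636457817], [0.0, 0.0, 1.0]] [ 0.08062225 -0.48964039  0.54426099] [[0.7022359122828857, -0.395053679194451, 0.5922814483462666], [-0.7117976050983632, -0.40647499802408216, 0.5728195574153848], [0.014453126874764355, -0.8238389809521339, -0.5666396037935327]]
{'time': 0.1, 'qpos': array([ 9.87988788e-01,  2.87078150e-01,  1.57805391e+00,  2.62729795e-06,
        1.27859946e+00, -1.50014977e-01]), 'dq': array([ 0.00242582, -0.0022521 , -0.00090366, -0.00210208,  0.00194658,
       -0.00191238]), 'joint_efforts': array([-3.17795138e-04, -4.07301307e+01, -2.93699956e+01, -1.73241224e-04,
        3.43745909e-03, -6.56951826e-08]), 'eef_pos': array([0.28274626, 0.61226309, 0.23007216]), 'tcp_rot': array([ 2.14711601e-01,  9.76676909e-01, -9.97992214e-04, -3.84316766e-04]), 'contact_force': array([-0.26936084, -0.24669888,  0.38182671]), 'wrist_torque': array([0.00416754, 0.03836834, 0.00192115]), 'finger_force': 0.0, 'opening': 1.0011334367927185} 0.0187
```

View pics/top0.png

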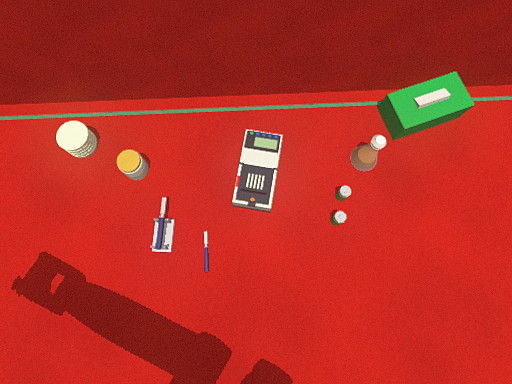

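View pics/side0.png

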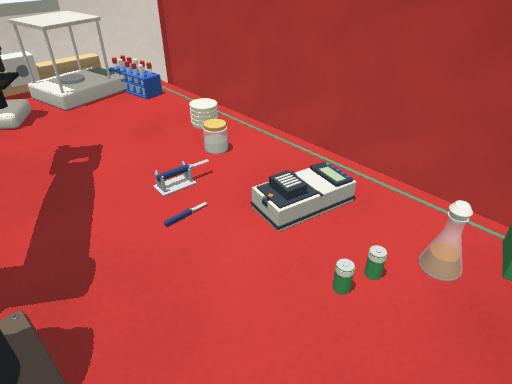

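Top view: the logger is at about (257,170), with its notch end at (252,208). The spatula lies in the rest at (163,230), blade up-image; a smaller decoy is at (207,250). The cells are at (340,217), which is the near one, and (344,192). The side view agrees. Next I'll measure.

```bash
python3 - <<'E'
from h import *
for n in("top","side"):
    im=cv2.imread(f"pics/{n}0.png"); d=np.load(f"{n}0.npy"); P=cloud(n,d)
    hsv=cv2.cvtColor(im,cv2.COLOR_BGR2HSV)
    bench=(hsv[...,0]<8)|(hsv[...,0]>172); bench&=hsv[...,1]>150
    print(n,"bench z med",np.median(P[bench&(d>0)&(P[...,0]>.3)&(P[...,0]<.7)&(abs(P[...,1])<.5)][:,2]))
    m=(~bench)&(d>0)&(P[...,0]>.25)&(P[...,0]<.8)&(abs(P[...,1])<.5)&(P[...,2]>.012)
    k,l,s,c=cv2.connectedComponentsWithStats(m.astype(np.uint8))
    for i in range(1,k):
        if s[i,4]<15: continue
        q=P[l==i]; print(i,s[i].tolist(),"med",np.median(q,0).round(3),"zmax",np.percentile(q[:,2],97).round(3))
    # green cells
    # deck
    q=m&(abs(P[...,2]-.056)<.006)&(hsv[...,1]<60)&(hsv[...,2]>130)
    k,l,s,c=cv2.connectedComponentsWithStats(q.astype(np.uint8)); 
    for i in range(1,k):
        if s[i,4]>60: print("deck",s[i].tolist(),np.median(P[l==i],0).round(4))
    blue=(hsv[...,0]>105)&(hsv[...,0]<130)&(hsv[...,1]>110)&(d>0)&(P[...,0]>.2)&(P[...,0]<.8)
    k,l,s,c=cv2.connectedComponentsWithStats(blue.astype(np.uint8))
    for i in range(1,k):
        if s[i,4]>20: print("blue",s[i].tolist(),c[i].round(1),np.median(P[l==i],0).round(4))
    org=(hsv[...,0]>8)&(hsv[...,0]<20)&(hsv[...,1]>150)&(hsv[...,2]>150)
    k,l,s,c=cv2.connectedComponentsWithStats(org.astype(np.uint8))
    for i in range(1,k):
        if s[i,4]>3: print("orange",s[i].tolist(),c[i].round(1),np.median(P[l==i],0).round(4))
im=cv2.imread("pics/top0.png"); 
a=cv2.resize(im[110:280,130:290],None,fx=3.5,fy=3.5,interpolation=cv2.INTER_CUBIC); cv2.imwrite("pics/topc.png",a)
E
```

```text
top bench z med -0.0004020456384874471
1 [389, 118, 30, 22, 385] med [ 0.781 -0.46   0.073] zmax 0.092
2 [232, 130, 51, 82, 2964] med [ 0.673 -0.03   0.059] zmax 0.085
3 [71, 134, 25, 23, 418] med [0.775 0.475 0.062] zmax 0.075
4 [351, 135, 35, 35, 698] med [ 0.702 -0.345  0.064] zmax 0.153
5 [116, 150, 32, 30, 690] med [0.701 0.324 0.082] zmax 0.087
7 [336, 186, 15, 15, 161] med [ 0.597 -0.27   0.059] zmax 0.063
8 [150, 198, 21, 52, 339] med [0.529 0.247 0.043] zmax 0.05
9 [331, 211, 15, 15, 159] med [ 0.527 -0.248  0.059] zmax 0.063
12 [204, 251, 4, 19, 33] med [0.43  0.128 0.013] zmax 0.015
deck [240, 130, 42, 39, 660] [ 0.7143 -0.0386  0.0556]
deck [255, 169, 22, 40, 163] [ 0.5906 -0.063   0.0555]
deck [232, 187, 16, 18, 97] [0.5877 0.0326 0.0557]
deck [340, 186, 11, 11, 79] [ 0.6008 -0.2759  0.0597]
deck [334, 211, 12, 12, 94] [ 0.5293 -0.253   0.0597]
orange [364, 147, 3, 3, 7] [364.9 147.9] [ 0.72   -0.3399  0.081 ]
orange [368, 147, 6, 5, 13] [371.  148.8] [ 0.7059 -0.3463  0.1084]
orange [118, 149, 13, 7, 13] [124.  150.8] [ 7.756e-01  3.610e-01 -3.000e-04]
orange [359, 148,
[... 596 characters left out ...]

8 [333, 258, 22, 33, 554] med [ 0.521 -0.258  0.05 ] zmax 0.062
deck [193, 111, 19, 4, 64] [0.773  0.4708 0.0568]
deck [205, 135, 21, 5, 67] [0.6918 0.3035 0.0553]
deck [295, 168, 61, 29, 594] [ 0.7167 -0.0539  0.0566]
deck [252, 186, 13, 12, 72] [0.5841 0.0227 0.0564]
deck [267, 194, 54, 20, 286] [ 0.6003 -0.0677  0.0561]
deck [369, 245, 18, 17, 189] [ 0.5974 -0.2772  0.0605]
deck [336, 259, 19, 17, 212] [ 0.525  -0.2562  0.0605]
blue [109, 66, 42, 33, 432] [134.6  82.6] [0.7785 0.9    0.0484]
blue [157, 165, 32, 16, 174] [173.  172.2] [0.5071 0.2448 0.0435]
blue [165, 209, 27, 17, 150] [177.7 217.2] [0.4306 0.1215 0.0107]
orange [268, 194, 5, 3, 11] [270.3 194.8] [ 0.589  -0.0121  0.0615]
```

View pics/topc.png

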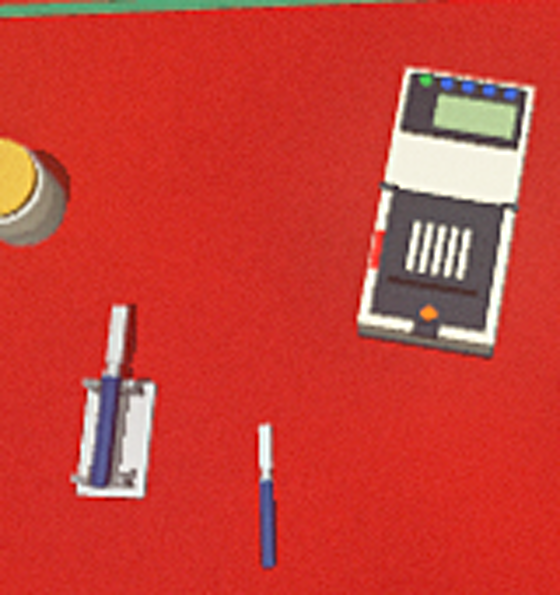

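Crop: the diamond is at (430,313) in the crop. The cover spans from the hinge at (450,195) to the lip near (428,325), and the red flash is at left (376,250). The spatula handle runs from (100,485) to (112,378) and its blade tip is at (121,306). Next I'll get precise fits.

```bash
python3 - <<'E'
from h import *
for n,box,sb,cb in(("top",(228,125,60,95),(148,192,25,62),(325,205,26,26)),("side",(245,155,118,80),(150,150,64,50),(325,250,36,50))):
    im=cv2.imread(f"pics/{n}0.png"); d=np.load(f"{n}0.npy"); P=cloud(n,d)
    hsv=cv2.cvtColor(im,cv2.COLOR_BGR2HSV); H,S,V=[hsv[...,i].astype(int) for i in range(3)]
    def reg(b):
        m=np.zeros(d.shape,bool); x,y,w,h=b; m[y:y+h,x:x+w]=1; return m&(d>0)
    bench=((H<8)|(H>172))&(S>150)
    m=reg(box)&(P[...,2]>.051)&(P[...,2]<.064)&~bench
    q=P[m]; q=q*1.0
    r=cv2.minAreaRect((q[:,:2]*1000).astype(np.float32)); print(n,"logger rect",r, cv2.boxPoints(r).round(1).tolist())
    # deck side/hinge edges: robust by percentiles in the rotated frame
    for yaw in np.arange(-12,0.1,1.0):
        a=np.radians(yaw); x=q[:,0]*np.cos(a)+q[:,1]*np.sin(a); y=-q[:,0]*np.sin(a)+q[:,1]*np.cos(a)
        print(yaw,[round(1000*np.percentile(v,99.3)-1000*np.percentile(v,.7),1) for v in(x,y)],end=" ")
    print()
    m=reg(sb)&(H>100)&(H<135)&(S>70)&(P[...,2]>.025); q=P[m]
    top=q[q[:,2]>.041]
    for nm,qq in(("handle all",q),("handle top",top)):
        c=qq[:,:2].mean(0); dd=np.linalg.svd(qq[:,:2]-c)[2][0]; dd*=np.sign(dd[0]); t=(qq[:,:2]-c)@dd
        print(nm,len(qq),c.round(4),"yaw",np.degrees(np.arctan2(dd[1],dd[0])).round(2),"ends",(c+dd*t.min()).round(4),(c+dd*t.max()).round(4),np.median(qq[:,2]).round(4))
    m=reg(sb)&(S<90)&(V>110)&(P[...,2]>.03)&(P[...,0]>.553); qq=P[m]
    if len(qq)>5:
        c=qq[:,:2].mean(0); dd=np.linalg.svd(qq[:,:2]-c)[2][0]; dd*=np.sign(dd[0]); t=(qq[:,:2]-c)@dd
        print("blade",len(qq),c.round(4),np.degrees(np.arctan2(dd[1],dd[0])).round(2),"ends",(c+dd*t.min()).round(4),(c+dd*t.max()).round(4),np.median(qq[:,2]).round(4))
    m=reg(sb)&~bench&(P[...,2]>.003)&(P[...,2]<.009)&(S<90); qq=P[m]
    r=cv2.minAreaRect((qq[:,:2]*1000).astype(np.float32)); print("rest rect",r)
    m=reg(cb)&(P[...,2]>.056)&~bench; qq=P[m]; (c,rr)=cv2.minEnclosingCircle((qq[:,:2]*1000).astype(np.float32)); print("cell top",c,rr,qq[:,:2].mean(0))
E
```

```text
top logger rect ((682.2562255859375, -30.63202667236328), (114.6026840209961, 225.01409912109375), 77.81807708740234) [[560.2000122070312, -62.900001525878906], [780.0999755859375, -110.4000015258789], [804.2999877929688, 1.600000023841858], [584.4000244140625, 49.099998474121094]]
-12.0 [np.float64(222.8), np.float64(109.2)] -11.0 [np.float64(222.6), np.float64(110.9)] -10.0 [np.float64(222.7), np.float64(113.3)] -9.0 [np.float64(223.4), np.float64(115.6)] -8.0 [np.float64(223.5), np.float64(118.2)] -7.0 [np.float64(223.7), np.float64(121.3)] -6.0 [np.float64(224.2), np.float64(124.3)] -5.0 [np.float64(224.8), np.float64(127.0)] -4.0 [np.float64(225.8), np.float64(129.6)] -3.0 [np.float64(226.3), np.float64(132.1)] -2.0 [np.float64(226.4), np.float64(134.9)] -1.0 [np.float64(226.8), np.float64(137.9)] 0.0 [np.float64(227.3), np.float64(141.0)] 
handle all 119 [0.507  0.2498] yaw -5.68 ends [0.4655 0.2539] [0.5498 0.2455] 0.0457
handle top 119 [0.507  0.2498] yaw -5.68 ends [0.4655 0.2539] [0.5498 0.2455] 0.0457
blade 78 [0.5825 0.2431] -4.28 ends [0.5548 0.2451] [0.6084 0.2411] 0.03
[... 791 characters left out ...]
at64(219.2), np.float64(129.5)] -4.0 [np.float64(219.5), np.float64(132.8)] -3.0 [np.float64(219.8), np.float64(135.9)] -2.0 [np.float64(220.2), np.float64(139.2)] -1.0 [np.float64(220.7), np.float64(142.4)] 0.0 [np.float64(221.1), np.float64(145.5)] 
handle all 197 [0.5079 0.2455] yaw -6.12 ends [0.4646 0.2501] [0.5509 0.2409] 0.0435
handle top 123 [0.5084 0.2463] yaw -5.76 ends [0.4656 0.2507] [0.5511 0.242 ] 0.0457
blade 60 [0.5819 0.2411] -2.88 ends [0.5536 0.2426] [0.6117 0.2396] 0.0398
rest rect ((574.8584594726562, 265.3727111816406), (242.27415466308594, 78.7151870727539), 15.645814895629883)
cell top (529.3982543945312, -253.9521026611328) 17.53553009033203 [ 0.52759177 -0.25487182]
```

```bash
cat >> h.py <<'E'
LY=np.radians(-11.7); LO=np.array([.6844,-.0321,0])
LR=R.from_euler('z',LY)
def L(x,y,z): return LO+LR.apply(np.array([x,y,z])/1000)
def down(yh): # tool z down, tool y at heading yh (deg)
    y=np.array([np.cos(np.radians(yh)),np.sin(np.radians(yh)),0]); z=np.array([0,0,-1.]); return R.from_matrix(np.stack([np.cross(y,z),y,z],1))
def log():
    s=ctrl.get_state(); open("log.txt","a").write(repr([list(map(float,s["qpos"])),list(map(float,s["eef_pos"])),list(map(float,s["tcp_rot"]))])+"\n"); return s
def row(p,rot):
    s=log(); r0=R.from_quat(s["tcp_rot"]); t=r0.inv().apply(np.array(p)-s["eef_pos"])*100
    w=(r0.inv()*rot).as_rotvec(); print("ROW",t.round(2).tolist(),w.round(3).tolist(),"len mm",round(np.linalg.norm(t)*10),"deg",np.degrees(np.linalg.norm(w)).round(1))
E
python3 - <<'E'
from h import *
row([.508,.248,.12],down(84.5))
E
```

```text
ROW [-35.73, -23.6, 11.05] [-0.002, -0.001, -0.337] len mm 442 deg 19.3
```

```bash
python3 -m crank '[[-35.73,-23.6,11.05,-0.002,-0.001,-0.337],[-35.73,-23.6,11.05,-0.002,-0.001,-0.337],[-35.73,-23.6,11.05,-0.002,-0.001,-0.337],[-35.73,-23.6,11.05,-0.002,-0.001,-0.337],[-35.73,-23.6,11.05,-0.002,-0.001,-0.337],[-35.73,-23.6,11.05,-0.002,-0.001,-0.337],[-35.73,-23.6,11.05,-0.002,-0.001,-0.337],[-35.73,-23.6,11.05,-0.002,-0.001,-0.337],[-35.73,-23.6,11.05,-0.002,-0.001,-0.337],[-35.73,-23.6,11.05,-0.002,-0.001,-0.337]]' 0.6 80
python3 - <<'E'
from h import *
print(log())
row([.508,.248,.0195],down(84.5))
E
```

```text
time: 1.1
eef_pos: [0.5094, 0.2444, 0.1187]
tcp_rot: [0.051, 0.999, -0.0, -0.001]
contact_force: [-0.6, -0.7, 0.6]
opening: 0.602
finger_force: 0.0
{'time': 1.1, 'qpos': array([ 2.67708933e-01,  1.67726811e-01,  1.93696896e+00,  6.78401539e-05,
        1.03834592e+00, -1.20143681e+00]), 'dq': array([ 0.07607979, -0.02296588, -0.00681172,  0.04832752,  0.02679932,
        0.04467473]), 'joint_efforts': array([ -1.36073604, -32.64062762, -26.42366588,  -0.1664892 ,
        -0.11518166,  -0.17459961]), 'eef_pos': array([0.50943844, 0.24437745, 0.11870868]), 'tcp_rot': array([ 5.08206197e-02,  9.98707534e-01, -1.99159235e-04, -6.97222369e-04]), 'contact_force': array([-0.63527533, -0.66067925,  0.6248882 ]), 'wrist_torque': array([ 0.05037   ,  0.071129  , -0.01215782]), 'finger_force': 0.0, 'opening': 0.6017536573540846}
ROW [0.17, 0.35, 9.92] [-0.0, -0.001, -0.006] len mm 99 deg 0.3
```

```bash
python3 -m crank '[[0,0,4,0,0,0],[0,0,7,0,0,0],[0,0,9,0,0,0],[0,0,10,0,0,0],[0,0,10,0,0,0],[0,0,10,0,0,0]]'
python3 - <<'E'
from h import *
log(); row([.508,.248,.0195],down(84.5))
E
python3 -m crank '[[0,0,0,0,0,0],[0,0,0,0,0,0],[0,0,0,0,0,0],[0,0,0,0,0,0],[0,0,0,0,0,0]]' 0 80
```

```text
time: 1.7
eef_pos: [0.5091, 0.2495, 0.0217]
tcp_rot: [0.048, 0.999, 0.001, 0.001]
contact_force: [0.1, 0.7, 1.1]
opening: 0.598
finger_force: 0.0
ROW [0.1, -0.16, 0.22] [0.002, 0.003, 0.001] len mm 3 deg 0.2
time: 2.2
eef_pos: [0.5096, 0.2492, 0.0222]
tcp_rot: [0.048, 0.999, 0.001, 0.002]
contact_force: [-1.1, 0.9, 5.1]
opening: 0.147
finger_force: 78.7
```

```bash
python3 -m crank '[[0,0,-1,0,0,0],[0,0,-4,0,0,0],[0,0,-8,0,0,0],[0,0,-11,0,0,0],[0,0,-12,0,0,0],[0,0,-12,0,0,0],[0,0,-12,0,0,0]]'
python3 - <<'E'
from h import *
s=log(); print(s['contact_force'],s['wrist_torque'],s['dq'].round(3))
im,d=ctrl.read_camera("top"); im2,d2=ctrl.read_camera("side")
cv2.imwrite("pics/g.png",np.hstack([cv2.resize(im[130:290,110:240],(520,600)),cv2.resize(im2[100:230,130:230],(280,364)) if 0 else cv2.resize(im2[100:260,130:204],(277,600))]))
for n,i,dd in(("top",im,d),("side",im2,d2)):
    P=cloud(n,dd); hsv=cv2.cvtColor(i,cv2.COLOR_BGR2HSV)
    m=(hsv[...,1]<90)&(hsv[...,2]>110)&(P[...,0]>.56)&(P[...,0]<.65)&(P[...,1]>.2)&(P[...,1]<.29)&(P[...,2]>.1); q=P[m]
    if len(q)>5:
        c=q.mean(0); v=np.linalg.svd(q-c)[2][0]; v*=np.sign(v[0]); t=(q-c)@v; print(n,len(q),c.round(4),v.round(3),(c+v*t.max()).round(4))
E
```

```text
time: 2.9
eef_pos: [0.5072, 0.2483, 0.139]
tcp_rot: [0.048, 0.999, 0.0, -0.001]
contact_force: [-0.3, 0.1, -1.3]
opening: 0.147
finger_force: 78.0
[-0.32374245  0.0594475  -1.29334782] [0.0106926  0.01379763 0.03023694] [-0.     0.021  0.017 -0.001  0.001  0.002]
top 89 [0.5849 0.2421 0.1551] [ 0.995 -0.103  0.006] [0.6077 0.2397 0.1552]
side 52 [0.5856 0.2402 0.1553] [ 0.998 -0.052 -0.032] [0.6098 0.2389 0.1545]
```

View pics/g.png

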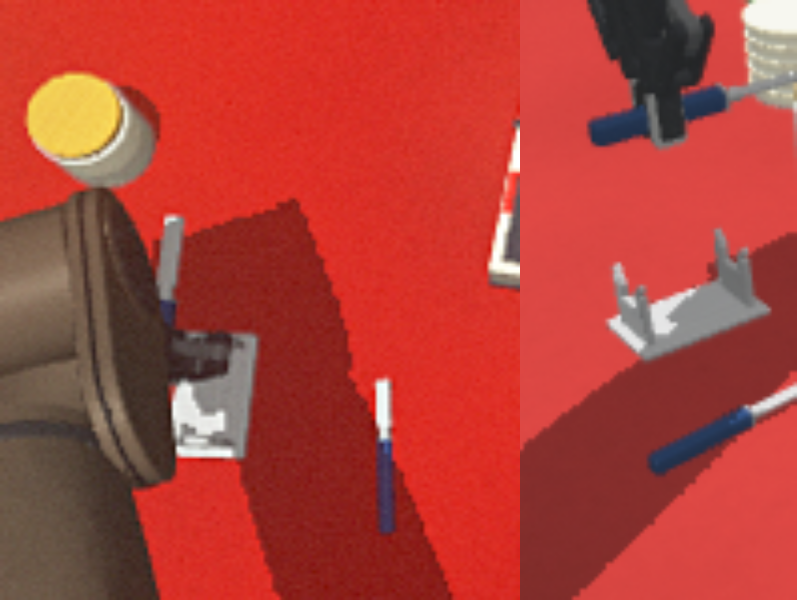

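The spatula is held level. In the crop the blade is at (172,255), clear of the rest. Next is the pre-insertion pose.

```bash
python3 - <<'E'
from h import *
p=L(-232,0,80); print(p); row(p,down(78.3))
E
```

```text
[0.45722031 0.01494665 0.08      ]
ROW [2.69, -23.69, 5.83] [-0.0, -0.003, 0.108] len mm 245 deg 6.2
```

```bash
python3 -m crank '[[0.5,-4.5,1,0,0,0.02],[1,-9,2,0,0,0.04],[1.6,-14,3.3,0,0,0.065],[2.1,-18.5,4.5,0,0,0.085],[2.5,-22,5.3,0,-0.003,0.1],[2.69,-23.69,5.83,0,-0.003,0.108],[2.69,-23.69,5.83,0,-0.003,0.108],[2.69,-23.69,5.83,0,-0.003,0.108],[2.69,-23.69,5.83,0,-0.003,0.108]]'
python3 - <<'E'
from h import *
s=log(); print(s['contact_force'],s['wrist_torque'])
row(L(-230,0,36.5),down(78.3))
im,d=ctrl.read_camera("top"); im2,d2=ctrl.read_camera("side")
for n,i,dd in(("top",im,d),("side",im2,d2)):
    P=cloud(n,dd); hsv=cv2.cvtColor(i,cv2.COLOR_BGR2HSV); Q=LR.inv().apply((P.reshape(-1,3)-LO)).reshape(P.shape)*1000
    m=(hsv[...,1]<90)&(hsv[...,2]>100)&(Q[...,0]>-180)&(Q[...,0]<-110)&(abs(Q[...,1])<20)&(Q[...,2]>85); q=Q[m]
    if len(q)>5:
        c=q.mean(0); v=np.linalg.svd(q-c)[2][0]; v*=np.sign(v[0]); t=(q-c)@v; print(n,len(q),c.round(1),v.round(3),(c+v*t.max()).round(1))
    m=(hsv[...,0]>8)&(hsv[...,0]<20)&(hsv[...,1]>150)&(hsv[...,2]>120)&(Q[...,0]>-110)&(Q[...,0]<-80)&(abs(Q[...,1])<20); print("diamond",Q[m].mean(0) if m.any() else None)
E
```

```text
time: 3.9
eef_pos: [0.4591, 0.0162, 0.0818]
tcp_rot: [0.101, 0.995, 0.001, 0.002]
contact_force: [0.1, -0.2, -0.8]
opening: 0.143
finger_force: 78.3
[ 0.11777367 -0.17279276 -0.78031988] [ 0.03213494 -0.01554019  0.02594284]
ROW [-0.03, -0.17, 4.53] [0.002, 0.003, 0.001] len mm 45 deg 0.3
top 41 [-141.3    3.2   97.8] [0.999 0.04  0.022] [-129.5    3.7   98.1]
diamond [-97.84288796   0.52268601  60.16500044]
side 87 [-153.4    1.6   99.5] [ 0.999  0.043 -0.025] [-127.3    2.7   98.8]
diamond [-96.43325454   0.72050435  61.01900023]
```

```bash
python3 -m crank '[[0,-0.1,1.5,0.002,0.003,0],[0,-0.25,3.5,0.002,0.003,0],[0,-0.25,4.5,0.002,0.003,0],[0,-0.25,4.5,0.002,0.003,0],[0,-0.25,4.5,0.002,0.003,0]]'
python3 -m crank '[[-0.6,0,0,0,0,0],[-1.2,0,0,0,0,0],[-1.6,0,0,0,0,0],[-1.6,0,0,0,0,0]]'
python3 - <<'E'
from h import *
s=log(); print(LR.inv().apply(s['eef_pos']-LO)*1000,s['contact_force'])
im,d=ctrl.read_camera("top"); im2,d2=ctrl.read_camera("side")
cv2.imwrite("pics/ins.png",np.hstack([cv2.resize(im[160:240,215:290],(450,480),interpolation=2),cv2.resize(im2[170:240,230:280],(340,480),interpolation=2)]))
E
```

```text
time: 4.5
eef_pos: [0.4591, 0.0134, 0.0373]
tcp_rot: [0.101, 0.995, -0.0, 0.001]
contact_force: [0.2, -0.4, -1.2]
opening: 0.145
finger_force: 78.3
time: 4.9
eef_pos: [0.4756, 0.0095, 0.0377]
tcp_rot: [0.102, 0.995, -0.0, 0.001]
contact_force: [0.1, 0.3, 0.1]
opening: 0.145
finger_force: 78.3
[-212.85387553   -1.57174097   37.70818978] [0.06241615 0.25092218 0.12554546]
```

View pics/ins.png

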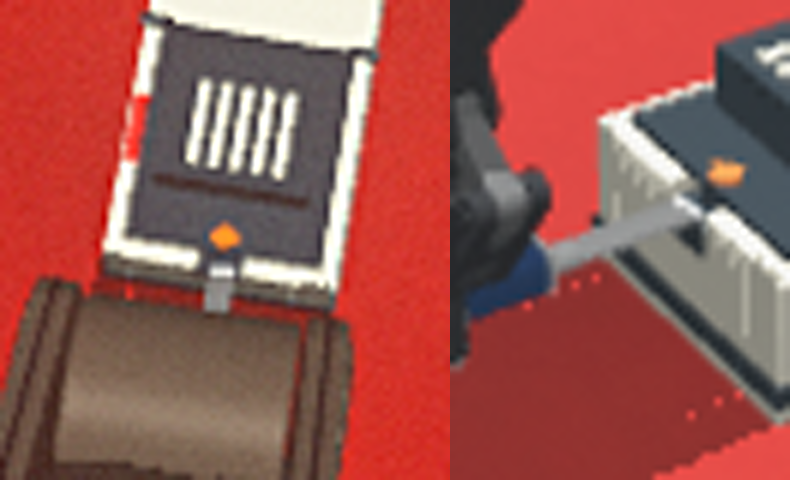

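The blade is aligned at the notch, with its tip at (222,268) on the left panel, about 1 mm high. I'll lower it slightly and insert.

```bash
python3 -m crank '[[0,-0.08,0.12,0,0,0],[-0.4,-0.08,0.12,0,0,0],[-0.8,-0.08,0.12,0,0,0],[-1.2,-0.08,0.12,0,0,0],[-1.6,-0.08,0.12,0,0,0],[-1.7,-0.08,0.12,0,0,0],[-1.7,-0.08,0.12,0,0,0]]'
python3 - <<'E'
from h import *
s=log(); print(LR.inv().apply(s['eef_pos']-LO)*1000,s['contact_force'])
E
```

```text
time: 5.7
eef_pos: [0.4912, 0.0056, 0.0359]
tcp_rot: [0.102, 0.995, -0.0, 0.001]
contact_force: [-0.3, -0.2, -1.5]
opening: 0.145
finger_force: 78.3
[-196.86797959   -2.29477343   35.91240744] [-0.29011729 -0.15765112 -1.46612367]
```

```bash
python3 -m crank '[[0,0,-0.2,0,0,0],[0,0,-0.4,0,0,0],[0,0,-0.6,0,0,0],[0,0,-0.8,0,0,0],[0,0,-1.0,0,0,0],[0,0,-1.2,0,0,0],[0,0,-1.4,0,0,0],[0,0,-1.7,0,0,0],[0,0,-2.0,0,0,0],[0,0,-2.0,0,0,0]]'
python3 - <<'E'
from h import *
s=log(); tp=LR.inv().apply(s['eef_pos']-LO)*1000+[102,0,16]; print(tp,s['contact_force'])
for th in np.r_[.2:2.0:.1]:
    r=97-5*th; e=np.array([-np.cos(th),np.sin(th)]); n=np.array([-np.sin(th),-np.cos(th)]); t=np.array([2,58])+r*e+2.5*n
    print(round(th,2),"tx",((tp[0]-t[0])/10).round(2),"tz",((tp[2]-t[1])/10).round(2))
im,d=ctrl.read_camera("side"); cv2.imwrite("pics/lift.png",cv2.resize(im[120:250,220:370],(690,598)))
E
```

```text
time: 6.7
eef_pos: [0.4913, 0.0056, 0.0566]
tcp_rot: [0.102, 0.995, -0.0, 0.001]
contact_force: [0.3, -1.1, -0.8]
opening: 0.147
finger_force: 78.8
[-94.77104711  -2.25592702  72.55946578] [ 0.34865528 -1.09817769 -0.82482247]
0.2 tx -0.22 tz -0.21
0.3 tx -0.48 tz -1.13
0.4 tx -0.83 tz -2.01
0.5 tx -1.26 tz -2.86
0.6 tx -1.78 tz -3.65
0.7 tx -2.36 tz -4.38
0.8 tx -3.02 tz -5.04
0.9 tx -3.73 tz -5.63
1.0 tx -4.5 tz -6.15
1.1 tx -5.3 tz -6.59
1.2 tx -6.15 tz -6.94
1.3 tx -7.02 tz -7.2
1.4 tx -7.9 tz -7.37
1.5 tx -8.79 tz -7.45
1.6 tx -9.69 tz -7.45
1.7 tx -10.57 tz -7.35
1.8 tx -11.43 tz -7.17
1.9 tx -12.27 tz -6.91
```

View pics/lift.png

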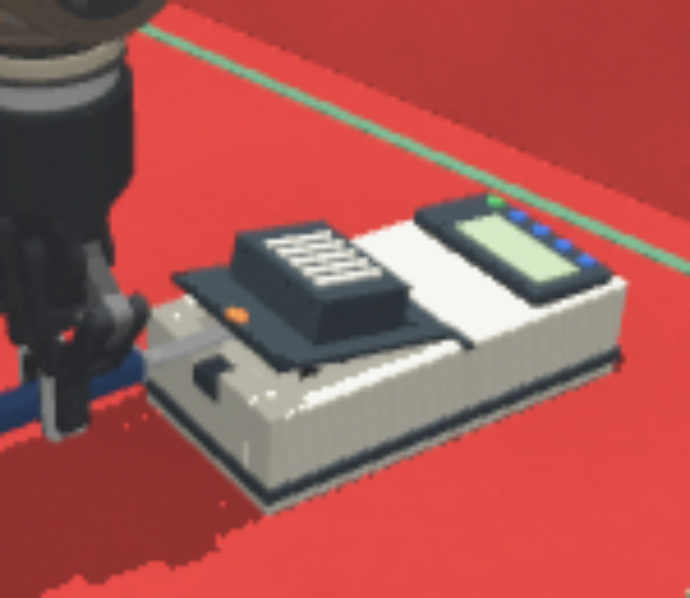

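The cover has popped free and rests on the blade; the diamond is now at (237,315). I'll follow the arc.

```bash
python3 -m crank '[[-0.2,0,-0.3,0,0,0],[-0.48,0,-1.13,0,0,0],[-0.83,0,-2.01,0,0,0],[-1.26,0,-2.86,0,0,0],[-1.78,0,-3.65,0,0,0],[-2.36,0,-4.38,0,0,0],[-3.02,0,-5.04,0,0,0],[-3.73,0,-5.63,0,0,0],[-4.5,0,-6.15,0,0,0],[-4.5,0,-6.15,0,0,0]]'
python3 -m crank '[[-0.8,0,-0.44,0,0,0],[-1.65,0,-0.79,0,0,0],[-2.52,0,-1.05,0,0,0],[-3.4,0,-1.22,0,0,0],[-4.3,0,-1.3,0,0,0],[-5.2,0,-1.3,0,0,0],[-6.07,0,-1.2,0,0,0],[-6.9,0,-1.02,0,0,0],[-6.9,0,-1.02,0,0,0]]'
python3 - <<'E'
from h import *
s=log(); tp=LR.inv().apply(s['eef_pos']-LO)*1000+[102,0,16]; print(tp,s['contact_force'])
im,d=ctrl.read_camera("side"); cv2.imwrite("pics/lift2.png",cv2.resize(im[80:250,220:370],(530,600)))
P=cloud("side",d);Q=LR.inv().apply((P.reshape(-1,3)-LO)).reshape(P.shape)*1000
m=(d>0)&(Q[...,2]>90)&(Q[...,0]>0)&(Q[...,0]<90)&(abs(Q[...,1])<50); q=Q[m]; print(len(q)); i=q[:,2].argsort()[-40:]; print(q[i].mean(0))
E
```

```text
time: 7.75
eef_pos: [0.5369, -0.004, 0.1188]
tcp_rot: [0.102, 0.995, -0.0, 0.002]
contact_force: [-0.3, -0.0, -0.1]
opening: 0.145
finger_force: 78.8
time: 8.65
eef_pos: [0.6034, -0.0177, 0.1273]
tcp_rot: [0.102, 0.995, -0.0, 0.001]
contact_force: [-0.2, -0.5, -1.1]
opening: 0.149
finger_force: 78.9
[ 19.74055648  -2.35390548 143.30633827] [-0.24341963 -0.48841152 -1.09605609]
933
[ 28.04730808  -0.52909991 163.84862721]
```

View pics/lift2.png

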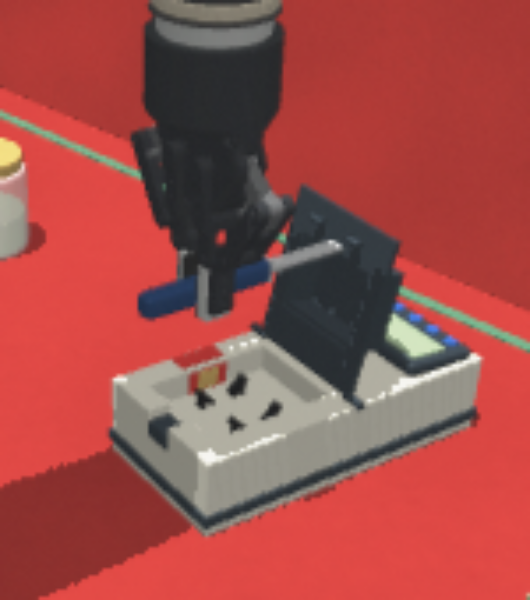

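The cover stands at about 1.8 rad with the blade tip on its underside at (340,243). I'll push on to the stop.

```bash
python3 -m crank '[[-0.5,0,0.1,0,0,0],[-0.9,0,0.2,0,0,0],[-1.2,0,0.25,0,0,0],[-1.2,0,0.25,0,0,0]]'
python3 -m crank '[[-0.1,0,0,0,0,0],[-0.2,0,0,0,0,0],[-0.2,0,0,0,0,0]]'
python3 - <<'E'
from h import *
s=log(); print(LR.inv().apply(s['eef_pos']-LO)*1000+[102,0,16],LR.inv().apply(s['contact_force']))
E
```

```text
time: 9.1
eef_pos: [0.6145, -0.02, 0.1252]
tcp_rot: [0.102, 0.995, -0.0, 0.001]
contact_force: [-0.1, -0.6, -0.7]
opening: 0.141
finger_force: 78.9
time: 9.4
eef_pos: [0.6162, -0.0203, 0.1253]
tcp_rot: [0.102, 0.995, -0.0, 0.001]
contact_force: [-0.6, 0.5, -0.4]
opening: 0.148
finger_force: 78.9
[ 32.82925137  -2.24642769 141.29638625] [-0.65805023  0.34777769 -0.36678944]
```

```bash
python3 -m crank '[[-0.15,0,0,0,0,0],[-0.3,0,0,0,0,0],[-0.3,0,0,0,0,0]]'
python3 -m crank '[[-0.15,0,0,0,0,0],[-0.3,0,0,0,0,0],[-0.3,0,0,0,0,0]]'
```

```text
time: 9.7
eef_pos: [0.6171, -0.0204, 0.1247]
tcp_rot: [0.102, 0.995, 0.0, -0.003]
contact_force: [-7.7, 0.9, 2.2]
opening: 0.149
finger_force: 79.3
time: 10.0
eef_pos: [0.6175, -0.0204, 0.1241]
tcp_rot: [0.102, 0.995, 0.0, -0.006]
contact_force: [-15.1, 1.5, 5.4]
opening: 0.144
finger_force: 79.7
```

```bash
python3 -m crank '[[1.5,0,0,0,0,0],[5,0,0,0,0,0],[9,0,0,0,0,0],[11,0,0,0,0,0],[11,0,0,0,0,0],[11,0,0,0,0,0]]'
python3 - <<'E'
from h import *
row([.5093,.2490,.11],down(84.5))
E
```

```text
time: 10.6
eef_pos: [0.5153, 0.0006, 0.1259]
tcp_rot: [0.102, 0.995, -0.0, 0.002]
contact_force: [0.8, -0.3, 0.0]
opening: 0.148
finger_force: 78.9
ROW [5.62, 24.21, 1.57] [-0.0, 0.004, -0.108] len mm 249 deg 6.2
```

```bash
python3 -m crank '[[1,4.4,0.2,0,0,-0.02],[2,8.8,0.5,0,0,-0.04],[3.1,13.2,0.8,0,0.002,-0.06],[4.1,17.6,1.1,0,0.003,-0.08],[5,21.5,1.4,0,0.004,-0.1],[5.5,23.7,1.57,0,0.004,-0.108],[5.62,24.21,1.57,0,0.004,-0.108],[5.62,24.21,1.57,0,0.004,-0.108],[5.62,24.21,1.57,0,0.004,-0.108],[5.62,24.21,1.57,0,0.004,-0.108]]'
python3 - <<'E'
from h import *
log();row([.5093,.2490,.065],down(84.5))
a=[]
for n in("top","side"):
    i,dd=ctrl.read_camera(n)
    P=cloud(n,dd); hsv=cv2.cvtColor(i,cv2.COLOR_BGR2HSV)
    m=(hsv[...,1]<90)&(hsv[...,2]>110)&(P[...,0]>.56)&(P[...,0]<.65)&(P[...,1]>.2)&(P[...,1]<.29)&(P[...,2]>.08); q=P[m]
    if len(q)>5:
        c=q.mean(0); v=np.linalg.svd(q-c)[2][0]; v*=np.sign(v[0]); t=(q-c)@v; print(n,len(q),c.round(4),v.round(3),(c+v*t.max()).round(4))
E
```

```text
time: 11.6
eef_pos: [0.5089, 0.2481, 0.1095]
tcp_rot: [0.049, 0.999, 0.0, -0.001]
contact_force: [0.1, 0.1, -0.4]
opening: 0.154
finger_force: 78.9
ROW [-0.04, 0.09, 4.45] [0.0, -0.003, -0.002] len mm 44 deg 0.2
top 83 [0.5857 0.2417 0.1255] [ 0.996 -0.089 -0.021] [0.6099 0.2395 0.125 ]
side 50 [0.5866 0.2397 0.1267] [ 0.998 -0.06  -0.034] [0.6114 0.2382 0.1258]
```

```bash
python3 -m crank '[[0,0.09,3,0,0,0],[0,0.09,5,0,0,0],[0,0.09,6.2,0,0,0],[0,0.09,7.2,0,0,0],[0,0.09,8,0,0,0],[0,0.09,8.4,0,0,0],[0,0.09,8.6,0,0,0],[0,0.09,8.6,0,0,0]]'
```

```text
time: 12.5
eef_pos: [0.5084, 0.2503, 0.0237]
tcp_rot: [0.048, 0.999, 0.0, -0.001]
contact_force: [0.4, 0.5, -0.5]
opening: 0.148
finger_force: 78.9
```

```bash
python3 -m crank '[[0,0,0.1,0,0,0],[0,0,0.2,0,0,0],[0,0,0.2,0,0,0]]'
python3 -m crank '[[0,0,0,0,0,0],[0,0,0,0,0,0],[0,0,0,0,0,0],[0,0,-1,0,0,0],[0,0,-5,0,0,0],[0,0,-10,0,0,0],[0,0,-15,0,0,0],[0,0,-18,0,0,0],[0,0,-18,0,0,0]]' 0.55
python3 - <<'E'
from h import *
import ast
from scipy.optimize import least_squares
log()
for n in("side",):
    i,dd=ctrl.read_camera(n); P=cloud(n,dd); hsv=cv2.cvtColor(i,cv2.COLOR_BGR2HSV)
    m=(hsv[...,0]>100)&(hsv[...,0]<135)&(hsv[...,1]>70)&(P[...,0]>.44)&(P[...,0]<.58)&(P[...,1]>.2)&(P[...,1]<.29)&(P[...,2]>.02)&(P[...,2]<.07); q=P[m]
    c=q.mean(0); v=np.linalg.svd(q-c)[2][0]; v*=np.sign(v[0]); t=(q-c)@v; print(n,len(q),c.round(4),v.round(3),np.percentile(q[:,2],[5,50,95]),(c+v*t.min()).round(4),(c+v*t.max()).round(4))
# kinematics fit: Rz(q1) Ry(q2) Ry(q3) Rz(q4) Ry(q5) Rz(q6)
D=[ast.literal_eval(l) for l in open("log.txt")]
for D_ in D[::4]:
    q=D_[0]; 
    r=R.from_euler('z',q[0])*R.from_euler('y',q[1]+q[2])*R.from_euler('z',q[3])*R.from_euler('y',q[4])*R.from_euler('z',q[5])
    print(np.array(q).round(3),"rot err deg", np.degrees((r.inv()*R.from_quat(D_[2])).as_rotvec()).round(1))
def fk(p,q):
    a=R.from_euler('z',q[0]); b=a*R.from_euler('y',q[1]); c=b*R.from_euler('y',q[2]); w=c*R.from_euler('z',q[3])*R.from_euler('y',q[4])
    return a.apply([p[0],0,p[1]])+b.apply([0,0,p[2]])+c.apply([p[3],0,p[4]])+w.apply([0,0,p[5]])
f=lambda p:np.concatenate([fk(p,x[0])-x[1] for x in D])
s=least_squares(f,[0,.3,.4,0,.4,.2]); print(s.x.round(4),abs(s.fun).max(),np.linalg.svd(s.jac)[1])
E
```

```text
time: 12.8
eef_pos: [0.5087, 0.2504, 0.0223]
tcp_rot: [0.048, 0.999, 0.0, -0.001]
contact_force: [-1.5, 0.5, 2.3]
opening: 0.145
finger_force: 79.6
time: 13.7
eef_pos: [0.512, 0.2512, 0.2092]
tcp_rot: [0.048, 0.999, 0.002, 0.005]
contact_force: [0.8, -0.2, 0.9]
opening: 0.546
finger_force: 0.0
side 194 [0.5069 0.2467 0.0423] [ 0.994 -0.109 -0.012] [0.0345105  0.04324548 0.04735403] [0.4642 0.2514 0.0428] [0.5514 0.2419 0.0417]
[ 0.988  0.287  1.578  0.     1.279 -0.15 ] rot err deg [-0.  0. 90.]
[ 0.276  0.316  1.968  0.002  0.854 -1.201] rot err deg [-0. -0. 90.]
[-0.187 -0.011  2.208  0.003  0.941 -1.557] rot err deg [-0. -0. 90.]
[-0.197  0.236  1.839  0.     1.066 -1.564] rot err deg [-0. -0. 90.]
[ 2.740e-01  1.830e-01  1.939e+00  1.000e-03  1.022e+00 -1.200e+00] rot err deg [-0. -0. 90.]
[-0.0261  7.2467  0.5215  0.0348  0.5871  7.3133] 0.10164629969901934 [8.45309218 6.00880881 0.47496932 0.35450422 0.29679194 0.0097219 ]
```

```bash
cat >> h.py <<'E'
import ast
from scipy.optimize import least_squares
def fkr(q): return R.from_euler('z',q[0])*R.from_euler('y',q[1]+q[2])*R.from_euler('z',q[3])*R.from_euler('y',q[4])*R.from_euler('z',q[5]+np.pi/2)
def fk(p,q):
    a=R.from_euler('z',q[0]); b=a*R.from_euler('y',q[1]); c=b*R.from_euler('y',q[2]); w=c*R.from_euler('z',q[3])*R.from_euler('y',q[4])
    return a.apply([p[0],p[7],p[1]])+b.apply([p[6],0,p[2]])+c.apply([p[3],0,p[4]])+w.apply([p[8],0,p[5]])
def fit(reg=1e-3):
    D=[ast.literal_eval(l) for l in open("log.txt")]; p0=np.array([0,.35,.42,0,.4,.25,0,0,0])
    s=least_squares(lambda p:np.concatenate([np.ravel([fk(p,x[0])-x[1] for x in D]),reg*(p-p0)]),p0); return s.x,abs(s.fun[:-9]).max()
E
python3 - <<'E'
from h import *
p,e=fit(); print(p.round(4),e)
E
tail -3 log.txt; wc -l log.txt
```

```text
[-0.      0.2409  0.443   0.0206  0.5725  0.2499 -0.      0.1009 -0.    ] 5.218790510297389e-06
[[0.2740632176445223, 0.18291956455076988, 1.938554006793194, 0.0011312276984270764, 1.0224629785772301, -1.1997866819196221], [0.5089220725035339, 0.24813875167589505, 0.109486526706567], [0.04874924584683339, 0.9988102446963665, 8.599740025967405e-05, -0.0012644063416099303]]
[[0.2740632176445223, 0.18291956455076988, 1.938554006793194, 0.0011312276984270764, 1.0224629785772301, -1.1997866819196221], [0.5089220725035339, 0.24813875167589505, 0.109486526706567], [0.04874924584683339, 0.9988102446963665, 8.599740025967405e-05, -0.0012644063416099303]]
[[0.27763702462819434, 0.07053966932047374, 1.8654899410120442, 0.00133380861219949, 1.1948813101955458, -1.1980433107426711], [0.5120335523229036, 0.2511677407008914, 0.20919326645545472], [0.047780628390074895, 0.9988433813915945, 0.0022954178077411185, 0.004862309939054881]]
18 log.txt
```

```bash
cat >> h.py <<'E'
LO_=np.array([-2.77,-.9,.21,-1.53,.24,-2.84]); HI=np.array([2.77,2.22,2.48,4.67,2.81,2.84])
def ik(p,pos,rot,seed):
    f=lambda q:np.concatenate([(fk(p,q)-pos)*5,(rot.inv()*fkr(q)).as_rotvec()])
    s=least_squares(f,np.clip(seed,LO_+.03,HI-.03),bounds=(LO_+.02,HI-.02)); return s.x,np.linalg.norm(s.fun)
Ly=LR.apply([0,1,0]); Lx=LR.apply([1,0,0]); Z=np.array([0,0,1.])
def grasp(phi,al,s):
    d=np.array([np.cos(np.radians(phi)),np.sin(np.radians(phi)),0]); a=np.radians(al); z=np.sin(a)*d-np.cos(a)*Z; y=s*np.cross(Z,d)
    return R.from_matrix(np.stack([np.cross(y,z),y,z],1))
def place(al,s):
    a=np.radians(al); z=-np.sin(a)*Z-np.cos(a)*Ly; y=-s*Lx
    return R.from_matrix(np.stack([np.cross(y,z),y,z],1))
E
python3 - <<'E'
from h import *
for g in(1e-3,1e-5,1e-7):
    p,e=fit(g); print(p.round(4),e)
C=np.array([.5285,-.2535,.036]); S=L(-52,0,58)
seeds=[[a,.2,1.8,b,c,e] for a in(-.5,) for b in(-1,0,1.5,3.1) for c in(.6,1.5) for e in(-1.5,0,1.5)]
def best(pos,rot):
    r=[ik(p,pos,rot,s) for s in seeds]; r=[x for x in r if x[1]<1e-3]
    o=[]
    for x in r:
        if not any(np.allclose(x[0],y,atol=.05) for y in o): o.append(x[0])
    return o
k=.010 # TCP beyond the cell axis
for al in(45,60):
  for s in(1,-1):
    r=place(al,s); print("PLACE",al,s,[x.round(2).tolist() for x in best(S+r.apply([0,0,k]),r)])
    for phi in(-25,-50,0,30,60,78):
        r=grasp(phi,al,s); print(" g",phi,[x.round(2).tolist() for x in best(C+r.apply([0,0,k]),r)])
E
```

```text
[-0.      0.2409  0.443   0.0206  0.5725  0.2499 -0.      0.1009 -0.    ] 5.218790510297389e-06
[0.     0.2403 0.443  0.0206 0.5725 0.2493 0.     0.1009 0.    ] 5.441222021562719e-10
[0.     0.2403 0.443  0.0206 0.5725 0.2493 0.     0.1009 0.    ] 5.433167908630576e-10
PLACE 45 1 [[0.06, 0.59, 1.67, -0.8, 1.26, -2.47]]
 g -25 []
 g -50 [[-0.52, 0.22, 2.27, 4.33, 0.27, 0.65]]
 g 0 [[-0.85, 0.22, 2.27, 1.46, 0.56, 2.59]]
 g 30 [[-0.92, 0.34, 2.1, 1.07, 0.93, 2.49]]
 g 60 [[-0.9, 0.49, 1.89, 0.77, 1.24, 2.32]]
 g 78 [[-0.86, 0.57, 1.76, 0.61, 1.39, 2.2]]
PLACE 45 -1 [[0.06, 0.59, 1.67, -0.8, 1.26, 0.68]]
 g -25 []
 g -50 [[-0.52, 0.22, 2.27, 4.33, 0.27, -2.49]]
 g 0 [[-0.85, 0.22, 2.27, 1.46, 0.56, -0.55]]
 g 30 [[-0.92, 0.34, 2.1, 1.07, 0.93, -0.65]]
 g 60 [[-0.9, 0.49, 1.89, 0.77, 1.24, -0.82]]
 g 78 [[-0.86, 0.57, 1.76, 0.61, 1.39, -0.94]]
PLACE 60 1 [[-0.01, 0.5, 1.72, -0.58, 1.11, -2.63]]
 g -25 [[-0.72, 0.25, 2.39, 2.68, 0.58, 1.82]]
 g -50 [[-0.49, 0.3, 2.33, 3.77, 0.59, 1.23]]
 g 0 [[-0.92, 0.3, 2.32, 1.87, 0.8, 2.15]]
 g 30 [[-1.0, 0.43, 2.11, 1.29, 1.12, 2.24]]
 g 60 [[-0.96, 0.59, 1.85, 0.92, 1.42, 2.2]]
 g 78 [[-0.91, 0.68, 1.7, 0.73, 1.59, 2.13]]
PLACE 60 -1 [[-0.01, 0.5, 1.72, -0.58, 1.11, 0.51]]
 g -25 [[-0.72, 0.25, 2.39, 2.68, 0.58, -1.32]]
 g -50 [[-0.49, 0.3, 2.33, 3.77, 0.59, -1.91]]
 g 0 [[-0.92, 0.3, 2.32, 1.87, 0.8, -0.99]]
 g 30 [[-1.0, 0.43, 2.11, 1.29, 1.12, -0.9]]
 g 60 [[-0.96, 0.59, 1.85, 0.92, 1.42, -0.94]]
 g 78 [[-0.91, 0.68, 1.7, 0.73, 1.59, -1.01]]
```

```bash
cat >> h.py <<'E'
C=np.array([.5285,-.2533,.034]); AL=68; K=.012; PHI=78.3
GR=grasp(PHI,AL,-1); G=C+GR.apply([0,0,K]); dd_=np.array([np.cos(np.radians(PHI)),np.sin(np.radians(PHI)),0])
PR=place(AL,-1); SE=L(-52,4,58)   # where C (4 mm above cell mid) goes
PT=SE+PR.apply([0,0,K])
E
python3 - <<'E'
from h import *
p,e=fit(1e-7); q0=ctrl.get_state()["qpos"]
for nm,pos,r in(("W1",G-.12*dd_+.10*Z,GR),("G",G,GR),("Gup",G+.15*Z,GR),("Pup",PT+.15*Z,PR),("Pup2",PT+.06*Z,PR),("P",PT,PR)):
    q0,er=ik(p,pos,r,q0 if nm!="W1" else [-.91,.6,1.7,.7,1.5,-1]); print(nm,pos.round(4),q0.round(2),round(er,5))
row(G-.12*dd_+.10*Z,GR)
print((fkr(ctrl.get_state()["qpos"]).inv()*R.from_quat(ctrl.get_state()["tcp_rot"])).magnitude())
for n in("top","side"):
    im,d=ctrl.read_camera(n); P=cloud(n,d); Q=LR.inv().apply((P.reshape(-1,3)-LO)).reshape(P.shape)*1000
    hsv=cv2.cvtColor(im,cv2.COLOR_BGR2HSV)
    w=(d>0)&(hsv[...,1]<70)&(hsv[...,2]>110)&(abs(Q[...,2]-56)<3)&(Q[...,0]>-130)&(Q[...,0]<0)&(abs(Q[...,1])<80)
    q=Q[w]; left=q[(abs(q[:,0]+50)<35)&(q[:,1]>0)][:,1]; right=q[(abs(q[:,0]+50)<35)&(q[:,1]<0)][:,1]
    end=q[(q[:,0]<-85)&(abs(q[:,1])<33)&(abs(q[:,1])>13)][:,0]
    f=lambda a:np.percentile(a,[2,98]).round(1) if len(a) else None
    print(n,"rail +y (35..55)",f(left),"rail -y",f(right),"end wall x(-114..-98)",f(end))
    for sgn in(1,-1):
        e=q[(abs(q[:,0]+50)<35)&(np.sign(q[:,1])==sgn)]
        if len(e)>20: print("  skew deg",np.degrees(np.arctan(np.polyfit(e[:,0],e[:,1],1)[0])).round(2),len(e))
E
```

```text
W1 [ 0.5064 -0.3599  0.1295] [-1.04  0.71  1.49  0.72  1.91 -0.96] 0.0
G [ 0.5308 -0.2424  0.0295] [-0.92  0.75  1.67  0.78  1.69 -1.04] 0.0
Gup [ 0.5308 -0.2424  0.1795] [-0.92  0.51  1.69  0.81  1.84 -0.89] 0.0
Pup [ 0.6334 -0.022   0.1969] [-0.05  0.29  1.67 -0.4   1.27  0.29] 0.0
Pup2 [ 0.6334 -0.022   0.1069] [-0.05  0.39  1.72 -0.42  1.13  0.36] 0.0
P [ 0.6334 -0.022   0.0469] [-0.05  0.47  1.74 -0.44  1.04  0.4 ] 0.0
ROW [-5.41, -60.83, 7.45] [-0.979, 0.883, 1.462] len mm 615 deg 112.8
2.6572134276438665e-16
top rail +y (35..55) [36.  55.1] rail -y [-53.6 -34.1] end wall x(-114..-98) [-114.5  -96.6]
  skew deg -1.73 90
  skew deg -0.77 158
side rail +y (35..55) [35.1 54.5] rail -y [-55.1 -34.4] end wall x(-114..-98) [-112.5  -94.7]
  skew deg -0.54 101
  skew deg -0.47 205
```

```bash
cat >> h.py <<'E'
def path(p,pos,rot,n=8):
    s=ctrl.get_state(); q=s["qpos"]; r0=R.from_quat(s["tcp_rot"]); w=(r0.inv()*rot).as_rotvec()
    for f in np.linspace(1/n,1,n):
        q2,e=ik(p,s["eef_pos"]+f*(pos-s["eef_pos"]),r0*R.from_rotvec(f*w),q); print(round(f,2),q2.round(2),"step",abs(q2-q).max().round(2),round(e,4)); q=q2
E
python3 - <<'E'
from h import *
p,e=fit(1e-7); path(p,G-.12*dd_+.10*Z,GR,10)
E
```

```text
0.1 [ 0.11  0.05  1.92  0.13  1.23 -1.26] step 0.16 0.0
0.2 [-0.06  0.05  1.95  0.23  1.29 -1.32] step 0.17 0.0
0.3 [-0.22  0.08  1.95  0.32  1.37 -1.36] step 0.17 0.0
0.4 [-0.38  0.13  1.94  0.39  1.45 -1.38] step 0.16 0.0
0.5 [-0.53  0.21  1.9   0.44  1.53 -1.38] step 0.14 0.0
0.6 [-0.66  0.3   1.84  0.49  1.61 -1.34] step 0.13 0.0
0.7 [-0.77  0.4   1.77  0.53  1.7  -1.29] step 0.12 0.0
0.8 [-0.87  0.5   1.69  0.58  1.78 -1.2 ] step 0.1 0.0
0.9 [-0.96  0.61  1.59  0.65  1.85 -1.09] step 0.11 0.0
1.0 [-1.04  0.71  1.49  0.72  1.91 -0.96] step 0.13 0.0
```

```bash
python3 -m crank '[[-5.41,-60.83,7.45,-0.979,0.883,1.462],[-5.41,-60.83,7.45,-0.979,0.883,1.462],[-5.41,-60.83,7.45,-0.979,0.883,1.462],[-5.41,-60.83,7.45,-0.979,0.883,1.462],[-5.41,-60.83,7.45,-0.979,0.883,1.462],[-5.41,-60.83,7.45,-0.979,0.883,1.462],[-5.41,-60.83,7.45,-0.979,0.883,1.462],[-5.41,-60.83,7.45,-0.979,0.883,1.462],[-5.41,-60.83,7.45,-0.979,0.883,1.462],[-5.41,-60.83,7.45,-0.979,0.883,1.462]]' 0.6
python3 -m crank '[[0,0,0,0,0,0],[0,0,0,0,0,0]]'
python3 - <<'E'
from h import *
row(G-.12*dd_+.10*Z,GR)
E
```

```text
time: 14.85
eef_pos: [0.5039, -0.2476, 0.1384]
tcp_rot: [0.543, 0.703, 0.354, -0.293]
contact_force: [1.9, -0.1, -0.3]
opening: 0.6
finger_force: 0.0
time: 15.05
eef_pos: [0.5034, -0.2465, 0.1375]
tcp_rot: [0.542, 0.704, 0.354, -0.293]
contact_force: [0.0, 1.0, 0.1]
opening: 0.596
finger_force: 0.0
ROW [-7.01, -1.69, -8.79] [-0.236, 0.208, 0.337] len mm 114 deg 26.4
```

```bash
python3 -m crank '[[-7.01,-1.69,-8.79,-0.236,0.208,0.337],[-7.01,-1.69,-8.79,-0.236,0.208,0.337],[-7.01,-1.69,-8.79,-0.236,0.208,0.337],[-7.01,-1.69,-8.79,-0.236,0.208,0.337],[-7.01,-1.69,-8.79,-0.236,0.208,0.337],[-7.01,-1.69,-8.79,-0.236,0.208,0.337],[-7.01,-1.69,-8.79,-0.236,0.208,0.337]]'
python3 - <<'E'
from h import *
row(G-.08*dd_,GR); p,e=fit(1e-7); print(p.round(4),e)
E
```

```text
time: 15.75
eef_pos: [0.5093, -0.3577, 0.1344]
tcp_rot: [0.641, 0.528, 0.432, -0.351]
contact_force: [-0.5, 0.2, 0.0]
opening: 0.599
finger_force: 0.0
ROW [-8.29, -0.29, 7.43] [-0.003, 0.005, 0.008] len mm 111 deg 0.6
[-0.      0.2403  0.443   0.0206  0.5725  0.2493  0.      0.1009  0.    ] 5.231098713920357e-10
```

```bash
python3 -m crank '[[-3.5,0,3,0,0.005,0.008],[-7,-0.29,6,0,0.005,0.008],[-8.29,-0.29,7.43,0,0.005,0.008],[-8.29,-0.29,7.43,0,0.005,0.008],[-8.29,-0.29,7.43,0,0.005,0.008],[-8.29,-0.29,7.43,0,0.005,0.008]]'
python3 - <<'E'
from h import *
s=log();print(s['dq'].round(3)); row(G-.08*dd_,GR); row(G,GR)
im,d=ctrl.read_camera("side"); cv2.imwrite("pics/cg.png",im[150:384,240:500][:, :].repeat(2,0).repeat(2,1))
E
```

```text
time: 16.35
eef_pos: [0.5146, -0.3243, 0.031]
tcp_rot: [0.643, 0.524, 0.433, -0.352]
contact_force: [0.8, 0.1, 0.2]
opening: 0.599
finger_force: 0.0
[-0.007 -0.003 -0.003 -0.003 -0.005 -0.001]
ROW [-0.01, -0.08, 0.38] [0.001, 0.002, 0.001] len mm 4 deg 0.2
ROW [3.01, -0.08, 7.79] [0.001, 0.002, 0.001] len mm 83 deg 0.2
```

View pics/cg.png

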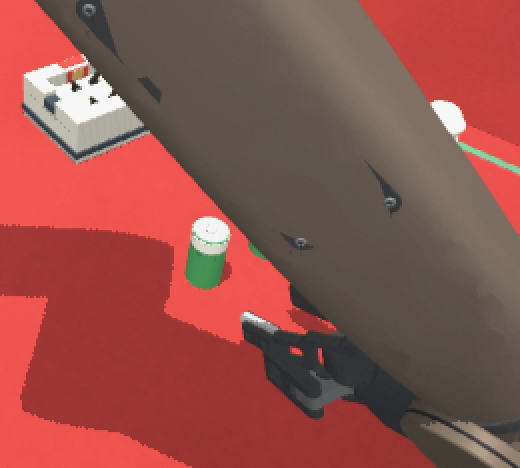

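The standing cell is at (208,252) and the fingers at (265,345), open and facing it, with clear space ahead. Advance and grip.

```bash
python3 -m crank '[[0.9,-0.08,2.3,0,0,0],[1.7,-0.08,4.4,0,0,0],[2.3,-0.08,6,0,0,0],[2.7,-0.08,7,0,0,0],[3.01,-0.08,7.79,0,0,0],[3.01,-0.08,7.79,0,0,0],[3.01,-0.08,7.79,0,0,0]]'
python3 - <<'E'
from h import *
s=log();print(s['contact_force']); row(G,GR)
E
python3 -m crank '[[0,0,0,0,0,0],[0,0,0,0,0,0],[0,0,0,0,0,0],[0,0,0,0,0,0],[0,0,0,0,0,0]]' 0 40
```

```text
time: 17.1
eef_pos: [0.5298, -0.241, 0.0274]
tcp_rot: [0.643, 0.523, 0.433, -0.354]
contact_force: [-0.6, -0.2, 0.6]
opening: 0.599
finger_force: 0.0
[-0.58536865 -0.19933766  0.58024709]
ROW [0.15, 0.12, -0.19] [-0.0, -0.0, -0.002] len mm 3 deg 0.1
time: 17.6
eef_pos: [0.5298, -0.2409, 0.0274]
tcp_rot: [0.643, 0.522, 0.434, -0.354]
contact_force: [-0.7, -1.2, 0.7]
opening: 0.374
finger_force: 39.5
```

```bash
cat >> h.py <<'E'
M=np.array([0.,0,0])
def setM():
    r=R.from_quat([0.643,0.5225,0.4335,-0.354]); m=r.inv().apply(np.array([.5285,-.2533,.030])-[.5298,-.2409,.0274]); print("mid in tool mm",(m*1000).round(1)); m[1]=0; return m, np.degrees(np.arcsin(r.inv().apply(Z)))
E
python3 - <<'E'
from h import *
m,a=setM(); print(a); s=log(); row(s["eef_pos"]+.15*Z,R.from_quat(s["tcp_rot"]))
E
```

```text
mid in tool mm [ -2.2   1.2 -12.5]
[ 68.07836374  -0.12818141 -21.92122227]
ROW [13.91, -0.03, -5.61] [0.0, 0.0, 0.0] len mm 150 deg 0.0
```

```bash
python3 -m crank '[[0.5,0,-0.2,0,0,0],[2.3,0,-0.93,0,0,0],[5.5,0,-2.2,0,0,0],[9,0,-3.63,0,0,0],[12,0,-4.84,0,0,0],[13.91,0,-5.61,0,0,0],[13.91,0,-5.61,0,0,0],[13.91,0,-5.61,0,0,0]]'
python3 - <<'E'
from h import *
m,a=setM(); T=L(-52,0,58)-PR.apply(m); print("place tcp",T); T2=T+.12*Z; row(T2,PR)
p,e=fit(1e-7); path(p,T2,PR,8)
s=ctrl.get_state(); print(s["opening"],s["contact_force"],s["finger_force"])
E
```

```text
time: 18.4
eef_pos: [0.5297, -0.2403, 0.1762]
tcp_rot: [0.644, 0.522, 0.433, -0.354]
contact_force: [-0.6, -0.9, -1.1]
opening: 0.374
finger_force: 39.6
mid in tool mm [ -2.2   1.2 -12.5]
place tcp [ 0.63294915 -0.02412045  0.04559801]
ROW [7.75, 5.72, 21.96] [-0.004, -1.571, -0.002] len mm 240 deg 90.0
0.12 [-0.85  0.42  1.74  0.74  1.69 -0.83] step 0.15 0.0
0.25 [-0.77  0.33  1.78  0.65  1.54 -0.75] step 0.15 0.0
0.38 [-0.67  0.26  1.81  0.54  1.4  -0.64] step 0.14 0.0
0.5 [-0.55  0.21  1.82  0.39  1.28 -0.49] step 0.15 0.0
0.62 [-0.43  0.2   1.81  0.22  1.19 -0.31] step 0.19 0.0
0.75 [-0.3   0.21  1.79  0.01  1.14 -0.1 ] step 0.21 0.0
0.88 [-0.17  0.25  1.75 -0.21  1.16  0.12] step 0.22 0.0
1.0 [-0.05  0.32  1.69 -0.41  1.22  0.31] step 0.2 0.0
0.37433951859259645 [-0.64419092 -0.88460135 -1.06905014] 39.64077293872833
```

```bash
python3 -m crank '[[0.3,0.2,0.8,0,-0.06,0],[0.75,0.55,2.1,0,-0.15,0],[1.3,0.95,3.65,0,-0.26,0],[1.9,1.4,5.4,0,-0.385,0],[2.5,1.85,7.1,0,-0.51,0],[3.1,2.3,8.8,0,-0.635,0],[3.75,2.75,10.6,0,-0.76,0],[4.35,3.2,12.3,0,-0.885,0],[4.95,3.65,14.1,0,-1.01,0],[5.5,4.1,15.7,0,-1.12,0]]'
python3 -m crank '[[0,0,0,0,0,0],[0,0,0,0,0,0]]'
python3 - <<'E'
from h import *
m,a=setM(); T=L(-52,0,58)-PR.apply(m); row(T+.12*Z,PR)
E
```

```text
time: 19.4
eef_pos: [0.6031, -0.0849, 0.1669]
tcp_rot: [0.775, 0.631, 0.023, -0.023]
contact_force: [0.5, 0.2, -1.2]
opening: 0.372
finger_force: 39.7
time: 19.6
eef_pos: [0.6028, -0.0848, 0.1666]
tcp_rot: [0.775, 0.632, 0.024, -0.025]
contact_force: [-0.3, -0.9, -1.0]
opening: 0.376
finger_force: 39.7
mid in tool mm [ -2.2   1.2 -12.5]
ROW [6.53, 1.74, 0.54] [-0.007, -0.453, 0.003] len mm 68 deg 25.9
```

```bash
python3 -m crank '[[1.2,0.35,0.1,-0.002,-0.09,0],[2.8,0.75,0.2,-0.003,-0.2,0],[4.5,1.2,0.35,-0.005,-0.32,0],[5.8,1.55,0.5,-0.006,-0.41,0.002],[6.53,1.74,0.54,-0.007,-0.453,0.003],[6.53,1.74,0.54,-0.007,-0.453,0.003],[6.53,1.74,0.54,-0.007,-0.453,0.003],[6.53,1.74,0.54,-0.007,-0.453,0.003]]'
python3 - <<'E'
from h import *
m,a=setM(); T=L(-52,0,58)-PR.apply(m); row(T+.05*Z,PR)
im,d=ctrl.read_camera("side"); cv2.imwrite("pics/pl.png",cv2.resize(im[90:240,230:380],(600,600)))
P=cloud("side",d); Q=LR.inv().apply((P.reshape(-1,3)-LO)).reshape(P.shape)*1000
s=ctrl.get_state(); tc=LR.inv().apply(s["eef_pos"]-LO)*1000; md=LR.inv().apply(s["eef_pos"]+R.from_quat(s["tcp_rot"]).apply(m)-LO)*1000; print("expected mid",md)
hsv=cv2.cvtColor(im,cv2.COLOR_BGR2HSV)
g=(d>0)&(hsv[...,0]>50)&(hsv[...,0]<80)&(hsv[...,1]>120)&(abs(Q[...,1])<60)&(Q[...,2]>100)&(Q[...,0]<0); q=Q[g]
print(len(q), np.percentile(q,[2,50,98],axis=0).round(1).tolist())
E
```

```text
time: 20.4
eef_pos: [0.6338, -0.0274, 0.1679]
tcp_rot: [0.763, 0.618, -0.147, 0.122]
contact_force: [0.3, -0.8, -0.8]
opening: 0.372
finger_force: 39.8
mid in tool mm [ -2.2   1.2 -12.5]
ROW [2.99, -0.18, 6.59] [0.001, 0.001, -0.006] len mm 72 deg 0.3
expected mid [-50.40811945  -2.93881624 180.65420674]
195 [[-66.4, -32.2, 172.5], [-58.9, -19.4, 193.3], [-36.4, 5.6, 198.1]]
```

View pics/pl.png

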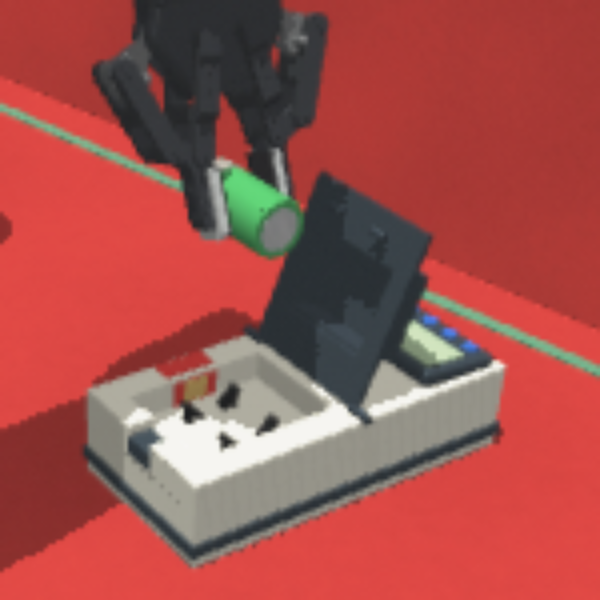

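The cell is held level with its minus end at (282,228) facing the camera and the plus end toward the red contact. Its measured position matches the expected one. Lower.

```bash
python3 -m crank '[[0.7,-0.1,1.6,0,0,0],[1.7,-0.18,3.8,0,0,-0.003],[2.6,-0.18,5.7,0,0,-0.006],[2.99,-0.18,6.59,0,0,-0.006],[2.99,-0.18,6.59,0,0,-0.006],[2.99,-0.18,6.59,0,0,-0.006]]'
python3 - <<'E'
from h import *
m,a=setM(); T=L(-52,0.2,58)-PR.apply(m); row(T+.012*Z,PR); row(T,PR)
E
```

```text
time: 21.05
eef_pos: [0.6338, -0.0228, 0.0964]
tcp_rot: [0.76, 0.621, -0.147, 0.122]
contact_force: [0.8, -0.2, -1.0]
opening: 0.37
finger_force: 39.8
mid in tool mm [ -2.2   1.2 -12.5]
ROW [1.34, -0.06, 3.64] [0.004, 0.001, 0.002] len mm 39 deg 0.2
ROW [1.8, -0.07, 4.76] [0.004, 0.001, 0.002] len mm 51 deg 0.2
```

```bash
python3 -m crank '[[0.4,-0.06,1.1,0.004,0,0],[0.9,-0.06,2.4,0.004,0,0],[1.2,-0.06,3.2,0.004,0,0],[1.34,-0.06,3.64,0.004,0.001,0.002],[1.34,-0.06,3.64,0.004,0.001,0.002],[1.34,-0.06,3.64,0.004,0.001,0.002]]'
python3 - <<'E'
from h import *
m,a=setM(); T=L(-52,0.2,58)-PR.apply(m); row(T+.003*Z,PR)
s=ctrl.get_state();print("mid",LR.inv().apply(s["eef_pos"]+R.from_quat(s["tcp_rot"]).apply(m)-LO)*1000)
E
```

```text
time: 21.65
eef_pos: [0.6329, -0.0237, 0.0574]
tcp_rot: [0.761, 0.62, -0.148, 0.12]
contact_force: [-0.1, -0.3, -0.3]
opening: 0.374
finger_force: 39.8
mid in tool mm [ -2.2   1.2 -12.5]
ROW [0.31, 0.02, 0.82] [-0.001, 0.0, 0.0] len mm 9 deg 0.0
mid [-52.16058147   0.43752527  69.75226024]
```

```bash
python3 -m crank '[[0.1,0.02,0.27,0,0,0],[0.2,0.02,0.55,0,0,0],[0.31,0.02,0.82,0,0,0],[0.31,0.02,0.82,0,0,0],[0.31,0.02,0.82,0,0,0]]'
python3 -m crank '[[0.04,0,0.1,0,0,0],[0.08,0,0.2,0,0,0],[0.08,0,0.2,0,0,0]]'
```

```text
time: 22.15
eef_pos: [0.6328, -0.0238, 0.0484]
tcp_rot: [0.761, 0.62, -0.148, 0.12]
contact_force: [0.3, 0.8, -1.0]
opening: 0.372
finger_force: 39.8
time: 22.45
eef_pos: [0.6331, -0.0239, 0.0466]
tcp_rot: [0.761, 0.62, -0.148, 0.12]
contact_force: [0.5, -0.9, -0.5]
opening: 0.369
finger_force: 39.9
```

```bash
python3 -m crank '[[0.02,0,0.05,0,0,0],[0.04,0,0.1,0,0,0],[0.04,0,0.1,0,0,0]]'
python3 -m crank '[[0.02,0,0.05,0,0,0],[0.04,0,0.1,0,0,0],[0.04,0,0.1,0,0,0]]'
```

```text
time: 22.75
eef_pos: [0.6335, -0.024, 0.046]
tcp_rot: [0.761, 0.62, -0.148, 0.121]
contact_force: [1.0, -0.2, 0.8]
opening: 0.37
finger_force: 40.0
time: 23.05
eef_pos: [0.6338, -0.0241, 0.0456]
tcp_rot: [0.761, 0.62, -0.148, 0.121]
contact_force: [1.2, -0.9, 4.4]
opening: 0.372
finger_force: 40.3
```

```bash
python3 -m crank '[[0,0,0,0,0,0],[0,0,0,0,0,0],[0,0,0,0,0,0],[0,0,0,0,0,0]]' 0.52
python3 -m crank '[[0,0,-0.5,0,0,0],[0,0,-1.5,0,0,0],[0,0,-3,0,0,0],[0,0,-5,0,0,0],[0,0,-8,0,0,0],[0,0,-12,0,0,0],[0,0,-16,0,0,0],[0,0,-18,0,0,0],[0,0,-18,0,0,0]]'
python3 - <<'E'
from h import *
s=log(); row(np.array([.45,.10,.30]),R.from_quat(s["tcp_rot"]))
E
```

```text
time: 23.45
eef_pos: [0.6323, -0.0238, 0.0435]
tcp_rot: [0.761, 0.62, -0.149, 0.12]
contact_force: [-0.2, 0.7, -0.8]
opening: 0.52
finger_force: 0.0
time: 24.35
eef_pos: [0.6493, 0.0437, 0.2176]
tcp_rot: [0.761, 0.62, -0.144, 0.124]
contact_force: [0.0, -0.1, 0.0]
opening: 0.521
finger_force: 0.0
ROW [-1.74, -20.57, -8.39] [0.0, 0.0, 0.0] len mm 223 deg 0.0
```

```bash
python3 -m crank '[[-0.4,-4.5,-1.8,0,0,0],[-0.8,-9,-3.6,0,0,0],[-1.2,-13.5,-5.5,0,0,0],[-1.5,-18,-7.3,0,0,0],[-1.74,-20.5,-8.4,0,0,0],[-1.74,-20.5,-8.4,0,0,0],[-1.74,-20.5,-8.4,0,0,0]]'
python3 - <<'E'
from h import *
im,d=ctrl.read_camera("side"); a=cv2.resize(im[100:320,140:500],(792,484)); 
P=cloud("side",d); Q=LR.inv().apply((P.reshape(-1,3)-LO)).reshape(P.shape)*1000
hsv=cv2.cvtColor(im,cv2.COLOR_BGR2HSV)
g=(d>0)&(hsv[...,0]>45)&(hsv[...,0]<85)&(hsv[...,1]>100)&(abs(Q[...,1])<60)&(Q[...,2]>45)&(Q[...,0]<0); q=Q[g]
print("cell",len(q), np.percentile(q,[2,50,98],axis=0).round(1).tolist())
t=(d>0)&(Q[...,2]>90)&(Q[...,0]>-5)&(Q[...,0]<90)&(abs(Q[...,1])<45)&(hsv[...,2]<110); q=Q[t]; q=q[(q[:,0]<2+(q[:,2]-58)*.6)]
c=q.mean(0); print("cover pts",len(q),np.polyfit(q[:,2],q[:,0],1))
cv2.imwrite("pics/end.png",a)
E
```

```text
time: 25.05
eef_pos: [0.4488, 0.0987, 0.2952]
tcp_rot: [0.761, 0.62, -0.148, 0.12]
contact_force: [-0.4, -1.1, -0.3]
opening: 0.519
finger_force: 0.0
cell 220 [[-67.1, -28.8, 53.0], [-60.8, -8.1, 70.3], [-42.7, 15.3, 75.9]]
cover pts 581 [  0.35777656 -15.6421363 ]
```

View pics/end.png

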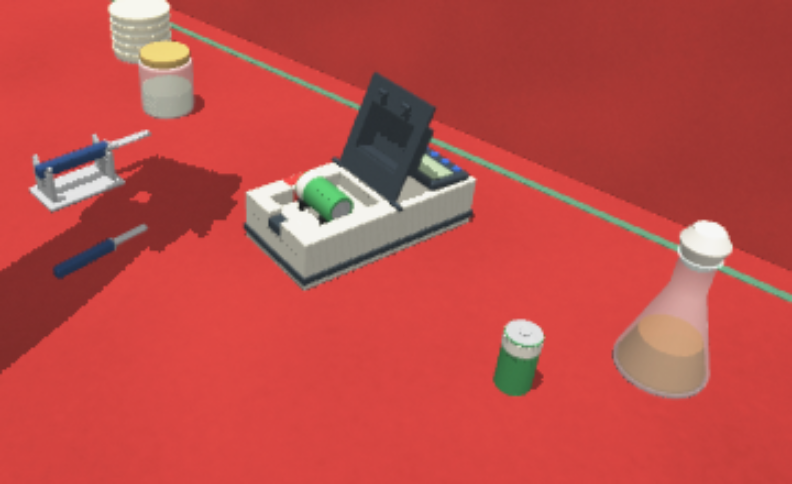

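The final picture shows the cell lying in the cradle at (325,197), plus end to the red flash. The cover is back at (395,135), the spatula is in its rest at (75,160), and the flask and jar are undisturbed.

```bash
python3 -c "
from plant import ctrl
print(ctrl.sign_off())"
```

```text
the job is handed in; nothing more can be done
None
```

I handed the job in at about 25 s: the cover is levered up and swung back to its stop, the spatula is in its rest, the cell lies in the cradle with its plus end at the red contact, and the flask and jar look undisturbed.

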